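# Load the filter carriage into the light cell

## Robot

A 6-joint arm with a two-finger parallel gripper is mounted at the origin on the work surface. World frame = base frame: x ahead of the robot, y to its left, z up, the work surface at z = 0. Lengths are in mm, angles in rad, forces in N, time in s.
With the tool pointing down it reaches from about 375 to 900 mm from the base axis. Payload 3.1 kg.
Tool frame: the origin (TCP) lies between the finger pads; the fingertips stand 11 mm ahead of it and the grasp point (between the pads) lies 8 mm behind it; z points along the fingers, y is the direction in which the jaws open and shut (so a half turn about z gives the same grasp; the last joint's range is limited). The gripper opens to 87 mm and grips with 3 to 60 N. Pads are 19 mm wide; open, the fingers measure 117 mm over their backs; the gripper's body (75 mm by 190 mm) begins 51 mm behind the grasp point.
Start: joints at [-1.514, 0.527, 1.433, -0, 1.181, -0.178], TCP at [145.43, -607.821, 233.548] pointing down, gripper open.
Joint ranges: [-3.08, 3.08], [-0.75, 2.2], [0.22, 2.44], [-1.43, 4.57], [0, 2.65], [-2.85, 2.85]. Speed limits (rad/s): [2.79, 2.79, 3.14, 3.14, 3.14, 3.14].

## Interface

Orientations are given as a unit quaternion [x, y, z, w].
In Python, from workcell import bot gives the robot as it stands.
- The arm moves only by the tool arm_command, never from a script. Its argument "plan" is a list of rows, each a list of 7 numbers: the finger opening in m, from 0 to 0.087, then the shift along the tool's x, y, z in m, then the turn, a rotation vector about the tool's x, y, z in degrees. A call has 1 to 8 rows; each row shifts and turns the commanded pose from where the row before left it, along the tool's axes as they then stand; what a row does not reach is not made up. A row lasts 1/10 s, in which the tool goes at most 50 mm and 8.59 degrees, less where a joint would pass 70% of its speed; a pose out of reach is approached as far as the arm can. A call is refused whole if a number of a shift passes 0.05 or a number of a turn 8.59, either way. A call with a gripper value outside its range is refused whole. The fingers move at their own pace and stop on an object; "squeeze" is the grip in N (left out, the last holds). Time passes only in rows, so rows that do not move let the fingers close. It gives the time, the measured TCP pose, the force and the opening at its end, in the units of the state.
- bot.state(): the state, without advancing time (a new reading comes with each control period).
- bot.grab_frame(name): name is "side" or "top"; returns (picture, depth): 480x640x3 uint8, red, green, blue; 480x640 float32, mm along the optical axis (not along the pixel's ray), 0 where there is no reading.
- bot.camera_model(name): a dict with "fx", "fy", "cx", "cy" (pixels), "dist_coeffs" ([k1, k2, p1, p2, k3] as OpenCV has them; the pictures are not rectified), "T" (4x4, takes a point from camera to world coordinates). Camera axes: x right, y down, z forward; pixel columns grow to the right and rows downward; lengths in mm; the calibration is good to about 2 mm. A picture is of the moment at which its call begins. camera_model takes no time and is no camera call.
- bot.finish_job(): hands the job in, once; it reports no verdict.
The state is a dict: "clock": time; "joint_positions": joint angles; "qd": joint speeds; "effort": joint torques, N m; "tool_pos": TCP position; "ee_rot": TCP orientation; "contact_force": force on the tool from outside, world axes, zero at the start; "torque": the same for the moment, N m; "finger_gap": finger opening in mm.
Only numpy, scipy, OpenCV 4.12 (cv2) and the standard library are available. Lean on these libraries where they do the work, as an engineer would, in place of code of your own. Each camera call takes 0.05 s, during which the arm holds its last target.

## Task

Load the filter carriage into the blue light cell: with one fingertip press the green flap's tail fully down and keep it down, and meanwhile with the other finger push the carriage by its orange plate along the lane, under the raised flap, until it is fully home against the back of the cell. Then let the flap's tail come up, so that the flap closes behind the carriage, and move the fingers clear. Only press and push, never pinch or lift the carriage, and leave the other things on the table alone.

Things in the scene. Friction and masses are not known exactly. Their poses are not given: they have to be found in the camera images.
- cell: Fixed light cell on a 365 x 112 x 4 mm base plate: a black-railed lane (floor 4 mm above the table) into a blue cell with clear top, 62 mm high meter behind. Origin: on the table, on the lane's centre line under the flap's axle; +x along the lane into the cell, +y left, z up. Rails 43 mm apart, up to 12 mm above the table, x -46 to 66 mm. Back stop for the block's front face at x = 105 mm.
- flap (a joint): Hinge of the green spring-closed flap, rad: 0 closed, 0.44 fully open (stop). A rigid rocker, axle along cell y at x = 0, 12 mm above the table: pressing its tail (long bar left of the lane) down lifts its shutter plate off the lane. Holding it open takes about 3 N at 110 mm from the axle, 9 N at 35 mm. Pushing the carriage against the shut flap cannot open it.
- tail_end (a point): Middle of the tail's upper face at its free end, towards the robot. In the cell's frame y = 58 mm; flap closed: x = -138 mm, 84 mm above the table; pressed fully down: x = -155 mm, 18 mm above the table.
- tail_root (a point): Middle of the tail's upper face at its end near the axle; pressed down: x = -20, y = 58 mm in the cell's frame. Fully pressed, the tail's face is level and flat from tail_end to tail_root, 18 mm above the table, 24 mm wide (cell y 46 to 70 mm): a fingertip can slide along it while holding it down.
- shutter_edge (a point): Middle of the lower edge of the flap's shutter plate (4 mm thick, 34 mm high) across the lane, 60 mm in front of the axle: 12 mm above the table when closed, about 37 mm when fully open.
- mouth (a point): Centre of the floor of the cell's mouth (cell frame x 66, y 0, z 4 mm); the mouth is 43 mm wide and open up to 42 mm above the table.
- carriage: Loose filter carriage, 0.15 to 0.3 kg, 125 mm long, in the lane: in front a white block 35 x 40 x 20 mm high with a red disc on top, then a flat neck 5 mm thick, at the rear an upright orange plate 40 wide, 42 high, 5 mm thick. Origin: underside centre of the block, +x to the cell. Starts at cell x 5 to 30 mm, before the flap; home at x = 87.5 mm, block behind the flap, plate still outside.
- push_face (a point): Centre of the rear face (towards the robot) of the carriage's orange plate, 107.5 mm behind the carriage's origin and 21 mm above the lane floor; push here along the cell's +x. With the carriage home it is at cell x = -20 mm. The neck fits under the closed flap.
- weight_a: Loose brass weight, 34 mm across, 46 mm high, origin under its centre. Leave alone.
- weight_b: Loose brass weight, 34 mm across, 46 mm high, origin under its centre. Leave alone.
- roll: Loose white paper roll standing up, 104 mm across, 100 mm high, origin under its centre. Leave alone.
- beaker: Loose glass beaker, 76 mm across, 95 mm high, origin under its centre. Leave alone.
- marker: Loose red marker lying down, 125 x 18 x 16 mm, long axis x, origin under its centre. Leave alone.
- filter: Loose amber glass filter, 48 mm across, 18 mm high, origin under its centre. Leave alone.
Mind the look-alikes: they are no part of the job. What is meant by the carriage is not pink, purple or turquoise, and is the larger of those in its own colour.

How it is judged:
By the outcome, as a careful person would: the job done as asked, in the order asked, and still so for the second after the job is handed in, with the robot touching nothing.
It also fails if it takes over 48 s, if anything falls off the work surface, if the arm or the gripper's body presses on something with over 40 N, if the wrist force passes 120 N, or if a joint passes its speed limit or range.

## Working session

There is one attempt and no reset: what is moved stays moved. The work goes in short steps, Python scripts to look and compute and a tool call to move; the robot and the scene stay as the last step left them, time stands still between calls to the robot, and variables do not carry over. Pictures are saved under pics/ and viewed, and the job is handed in when it is done.

Besides the shell and the picture viewer there is one more tool, called after "Emit:" as name(argument=value, ...), one argument or row to a line, values as JSON. arm_command: Moves the arm, as the interface text tells. Its arguments: {"type":"object","properties":{"plan":{"type":"array","items":{"type":"array","items":{"type":"number"}}},"squeeze":{"type":"number"}},"required":["plan"]}

```bash
mkdir -p pics; ls; python3 - <<'E'
from workcell import bot
import cv2,numpy as np
print(bot.state())
for n in("top","side"):
    p,d=bot.grab_frame(n); cv2.imwrite(f"pics/{n}0.png",p[:,:,::-1]); np.savez(f"pics/{n}0.npz",p=p,d=d)
    m=bot.camera_model(n); print({k:np.round(v,3).tolist() for k,v in m.items()})
E
```

```text
pics
{'clock': 0.0, 'joint_positions': array([-1.51451448e+00,  5.28498699e-01,  1.43390007e+00, -6.31568520e-05,
        1.18136901e+00, -1.78456478e-01]), 'qd': array([ 3.97538393e-04,  6.26525531e-05,  1.29480620e-04, -9.43358710e-04,
       -1.99665680e-03, -1.26705415e-04]), 'effort': array([ 9.44653148e-04, -4.40040135e+01, -1.76589936e+01,  6.32041739e-02,
        5.81121398e-02, -1.68198890e-04]), 'tool_pos': array([ 145.36558218, -607.13456205,  232.5523188 ]), 'ee_rot': array([ 9.93118148e-01,  1.17111744e-01,  3.72486644e-05, -1.08732022e-03]), 'contact_force': array([0.21891147, 0.34284724, 0.00921307]), 'torque': array([-0.03535018, -0.0095225 , -0.03624819]), 'finger_gap': 87.22840292079145}
{'fx': 616.688, 'fy': 616.688, 'cx': 320.657, 'cy': 234.73, 'dist_coeffs': [-0.13, 0.0, 0.0, 0.0, 0.0], 'T': [[-0.018, -0.984, 0.177, 334.041], [-1.0, 0.018, -0.001, 17.603], [-0.002, -0.177, -0.984, 1634.902], [0.0, 0.0, 0.0, 1.0]]}
{'fx': 491.939, 'fy': 491.939, 'cx': 317.6, 'cy': 248.861, 'dist_coeffs': [0.022, 0.0, 0.0, 0.0, 0.0], 'T': [[0.986, -0.11, 0.122, 473.454], [-0.164, -0.61, 0.775, -789.432], [-0.011, -0.784, -0.62, 757.103], [0.0, 0.0, 0.0, 1.0]]}
```

View pics/top0.png

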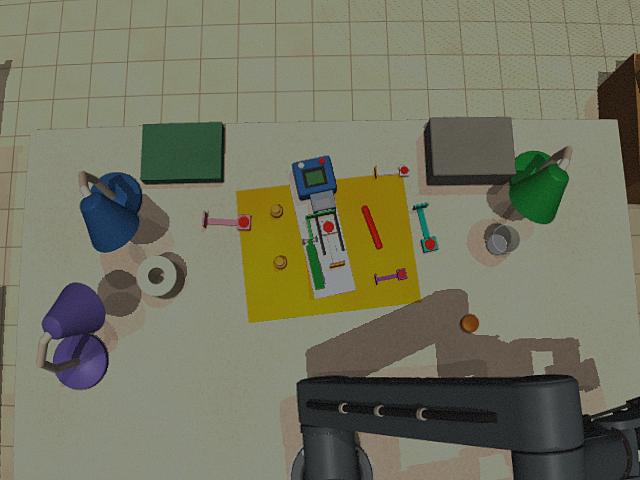

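View pics/side0.png

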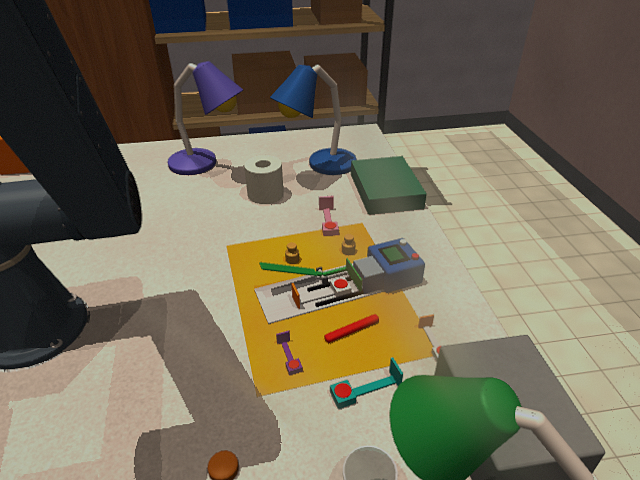

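```bash
python3 - <<'E'
import cv2,numpy as np
p=cv2.imread("pics/top0.png"); c=p[145:305,270:420]; cv2.imwrite("pics/topc.png",cv2.resize(c,None,fx=3.75,fy=3.75,interpolation=cv2.INTER_CUBIC)*1)
p=cv2.imread("pics/side0.png"); c=p[225:335,240:440]; cv2.imwrite("pics/sidec.png",cv2.resize(c,None,fx=4,fy=4,interpolation=cv2.INTER_CUBIC))
E
```

```text
(no output)
```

View pics/topc.png

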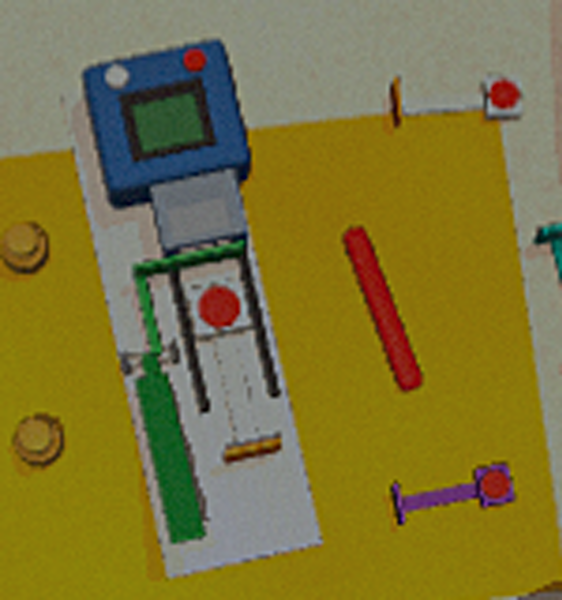

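View pics/sidec.png

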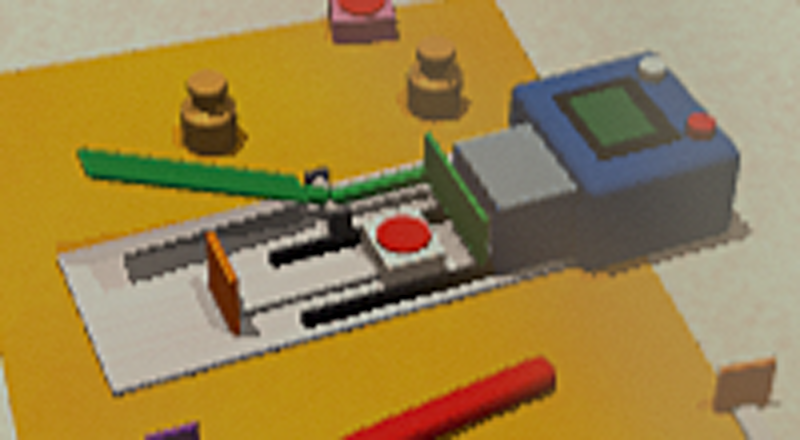

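```bash
cat > h.py <<'E'
from workcell import bot
import cv2,numpy as np
def rays(n,uv):
    m=bot.camera_model(n);K=np.array([[m['fx'],0,m['cx']],[0,m['fy'],m['cy']],[0,0,1]])
    q=cv2.undistortPoints(np.array(uv,float).reshape(-1,1,2),K,np.array(m['dist_coeffs'])).reshape(-1,2)
    T=np.array(m['T']); return T[:3,3],np.c_[q,np.ones(len(q))]@T[:3,:3].T
def plane(n,uv,z):
    o,d=rays(n,uv); return o+d*((z-o[2])/d[:,2])[:,None]
def depthpts(n,uv,D):
    o,d=rays(n,uv); uv=np.array(uv).astype(int); return o+d*D[uv[:,1],uv[:,0]][:,None]
def proj(n,P):
    m=bot.camera_model(n);K=np.array([[m['fx'],0,m['cx']],[0,m['fy'],m['cy']],[0,0,1]]);T=np.linalg.inv(np.array(m['T']))
    return cv2.projectPoints(np.array(P,float).reshape(-1,1,3),cv2.Rodrigues(T[:3,:3])[0],T[:3,3],K,np.array(m['dist_coeffs']))[0].reshape(-1,2)
E
python3 - <<'E'
from h import *
rois={"top":(270,145,360,300),"side":(240,225,440,335)}
for n in("top","side"):
    f=np.load(f"pics/{n}0.npz");p,D=f['p'],f['d'];x0,y0,x1,y1=rois[n]
    hsv=cv2.cvtColor(p,cv2.COLOR_RGB2HSV);H,S,V=[hsv[:,:,i].astype(int) for i in range(3)]
    roi=np.zeros(H.shape,bool);roi[y0:y1,x0:x1]=1
    for nm,m in {"black":(V<60)&(S<110),"green":(H>50)&(H<75)&(S>150),"red":((H<6)|(H>174))&(S>150)&(V>90),"orange":(H>7)&(H<20)&(S>140)}.items():
        k,l,st,c=cv2.connectedComponentsWithStats((m&roi).astype(np.uint8))
        for i in range(1,k):
            if st[i,4]<12: continue
            v,u=np.where(l==i);P=depthpts(n,np.c_[u,v],D)
            r=cv2.minAreaRect(np.c_[u,v].astype(np.float32))
            print(n,nm,st[i].tolist(),c[i].round(1),"med",np.median(P,0).round(1),"min",P.min(0).round(),"max",P.max(0).round(),"box",cv2.boxPoints(r).round(0).tolist())
E
```

```text
top black [302, 166, 26, 22, 180] [313.2 175.5] med [781.8  34.7  65. ] min [743.  -3.  56.] max [802.  62.  74.] box [[301.0, 170.0], [323.0, 165.0], [327.0, 183.0], [305.0, 188.0]]
top black [334, 211, 11, 40, 86] [338.5 231. ] med [637.1 -31.1  13.3] min [334. -46.   2.] max [ 691.   18. 1635.] box [[332.0, 212.0], [335.0, 211.0], [344.0, 249.0], [341.0, 250.0]]
top black [315, 217, 11, 38, 78] [320.2 235.6] med [624.6  17.6  13.1] min [573.   5.   5.] max [675.  30.  22.] box [[315.0, 217.0], [317.0, 217.0], [326.0, 254.0], [323.0, 254.0]]
top green [306, 209, 29, 81, 505] [315.1 254.4] med [559.5  32.6  45.4] min [334. -21.  12.] max [ 690.   54. 1635.] box [[296.0, 286.0], [308.0, 205.0], [334.0, 209.0], [323.0, 290.0]]
top red [319, 158, 6, 6, 25] [321.4 160.8] med [813.8  11.5  71. ] min [808.   4.  65.] max [821.  17.  82.] box [[318.0, 161.0], [322.0, 158.0], [325.0, 161.0], [321.0, 164.0]]
top red [323, 222, 11, 10, 89] [328.  226.5] med [646.   -4.   26.2] min [632. -17.  16.] max [659.   9.  34.] box [[323.0, 222.0], [333.0, 222.0], [333.0, 231.0], [323.0, 231.0]]
top or
[... 3921 characters left out ...]
    15.5] min [ 590. -135.   -0.] max [709. -85.  18.] box [[323.0, 329.0], [377.0, 312.0], [378.0, 317.0], [325.0, 334.0]]
side orange [421, 315, 13, 3, 16] [426.9 316.1] med [ 797.  -137.4   31.5] min [ 785. -141.   28.] max [ 811. -136.   33.] box [[421.0, 317.0], [433.0, 315.0], [433.0, 316.0], [421.0, 318.0]]
side orange [353, 321, 26, 13, 36] [365.4 327.3] med [ 676.  -120.8    2.3] min [ 648. -130.   -1.] max [ 706. -107.    6.] box [[353.0, 332.0], [378.0, 321.0], [379.0, 322.0], [353.0, 334.0]]
side orange [414, 322, 10, 8, 26] [417.4 326. ] med [ 782.2 -135.1    1.5] min [ 775. -146.   -2.] max [ 790. -123.   11.] box [[413.0, 325.0], [418.0, 322.0], [423.0, 329.0], [418.0, 333.0]]
```

```bash
python3 - <<'E'
from h import *
f=np.load("pics/top0.npz");p,D=f['p'],f['d']
hsv=cv2.cvtColor(p,cv2.COLOR_RGB2HSV);H,S,V=[hsv[:,:,i].astype(int) for i in range(3)]
def line(m,z,box):
    x0,y0,x1,y1=box;q=np.zeros_like(m);q[y0:y1,x0:x1]=m[y0:y1,x0:x1];v,u=np.where(q)
    P=plane("top",np.c_[u,v],z)[:,:2];vx,vy,cx,cy=cv2.fitLine(P.astype(np.float32),cv2.DIST_HUBER,0,.01,.01).ravel()
    if vx<0:vx,vy=-vx,-vy
    t=(P-[cx,cy])@[vx,vy]
    a=np.array([cx,cy]);d=np.array([vx,vy]);print(len(u),"yaw",np.degrees(np.arctan2(vy,vx)).round(2),"ends",a+d*t.min(),a+d*t.max());return a,d
bl=(V<60)&(S<110);gr=(H>50)&(H<75)&(S>150)
R=line(bl,11,(330,205,350,256));L=line(bl,11,(312,222,330,258))
# white base edges vs yellow: near edge corners, print tail region
v,u=np.where(gr[200:300,270:360]);u+=270;v+=200
P=depthpts("top",np.c_[u,v],D)
tail=v>246
a=np.c_[u,v][tail];print("tail rows",a[:,1].max());
for r in (248,255,262,270,278,285,288,289): 
    s=a[a[:,1]==r]; 
    if len(s):print(r,s[:,0].min(),s[:,0].max(),P[tail][a[:,1]==r].mean(0).round(1))
w=((S<70)&(V>100)).astype(np.uint8);
k,l,st,c=cv2.connectedComponentsWithStats(w)
for i in range(1,k):
    if st[i,4]>40 and 280<c[i][0]<360 and 170<c[i][1]<300: print(st[i],c[i])
for n in ("top","side"):
  pass
yaw=np.radians(10.5)
E
python3 - <<'E'
from h import *
p=cv2.imread("pics/top0.png")[235:305,295:365]; cv2.imwrite("pics/tc2.png",cv2.resize(p,None,fx=8,fy=8,interpolation=cv2.INTER_NEAREST))
p=cv2.imread("pics/side0.png")[250:330,245:345]; cv2.imwrite("pics/sc2.png",cv2.resize(p,None,fx=7,fy=7,interpolation=cv2.INTER_NEAREST))
E
```

```text
88 yaw 12.43 ends [585.09794067 -43.23651894] [701.14948336 -17.66012737]
75 yaw 11.53 ends [573.51178077   7.01072748] [661.73540115  25.0096373 ]
tail rows 289
248 307 314 [588.2  43.4  30.7]
255 309 316 [567.8  38.2  42. ]
262 310 318 [548.5  34.6  48.1]
270 312 319 [525.9  30.9  61.5]
278 314 321 [504.1  26.1  71.8]
285 315 323 [485.3  22.5  81. ]
288 316 321 [477.7  23.9  80.9]
289 316 316 [475.3  30.3  80.2]
[     0      0    640    480 202173] [288.93540681 206.52062837]
[318 214  19  21 177] [326.5819209  222.27683616]
```

View pics/tc2.png

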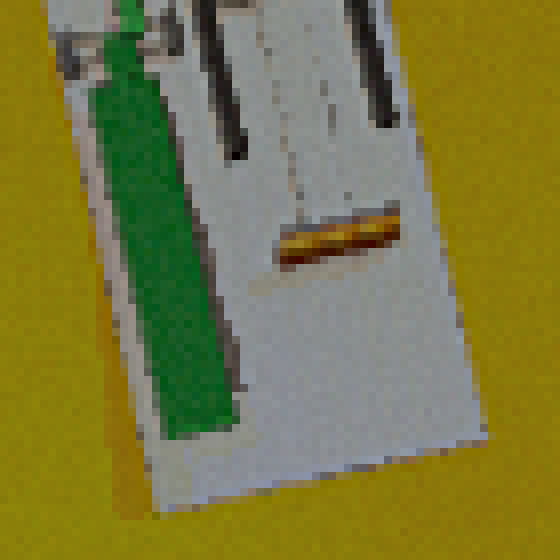

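View pics/sc2.png

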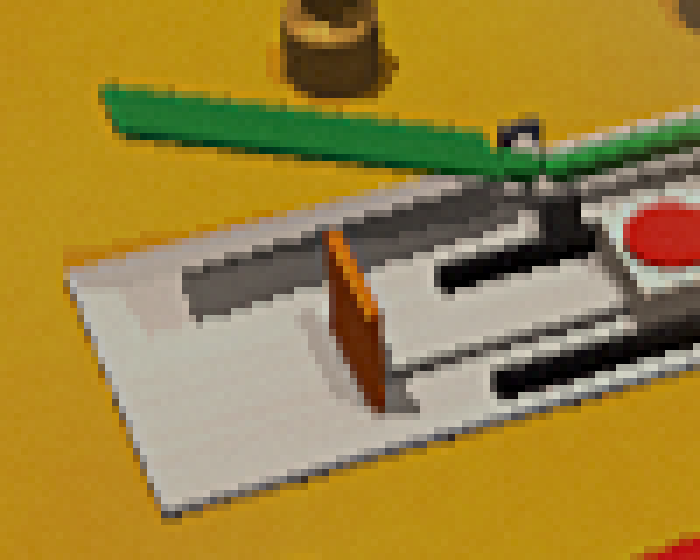

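```bash
python3 - <<'E'
from h import *
B=np.r_[plane("top",[(314.4,299.2),(356,289.5)],4),plane("side",[(254.7,288.9),(268.6,323.6)],4)]
print("base corners L,R top; side",B.round(1).tolist())
for i in (0,2):
    d=B[i]-B[i+1];print("len",np.hypot(*d[:2]),"yaw",np.degrees(np.arctan2(-d[0],d[1])))
Rl=plane("top",[(324.6,254.8),(343.1,250.6)],12);print("rail ends",Rl.round(1))
# right edge of base: two points along, top
E=plane("top",[(356,289.5),(295+392/8,235)],4);d=E[1]-E[0];print("edge yaw",np.degrees(np.arctan2(d[1],d[0])))
T=plane("top",[(315.5,289.7),(324.8,288)],84);print("tail end",T.round(1),T.mean(0))
# orange plate top edge z=46 : rear-top left/right
O=plane("top",[(295+275/8,235+240/8),(295+400/8,235+222/8)],46);print("plate top",O.round(1),O.mean(0))
print("disc",plane("top",[(328,226.5)],25),plane("side",[(340.4,283.3)],25))
E
```

```text
base corners L,R top; side [[455.3, 35.6, 4.0], [479.0, -75.0, 4.0], [459.1, 33.9, 4.0], [480.7, -76.7, 4.0]]
len 113.06413429608838 yaw 12.063109467112165
len 112.69710388511946 yaw 11.05054882170834
rail ends [[572.2   6.5  12. ]
 [582.6 -43.   12. ]]
edge yaw 10.86422539149213
tail end [[473.3  31.5  84. ]
 [477.1   8.   84. ]] [475.19445622  19.78489392  84.        ]
plate top [[540.2  -5.2  46. ]
 [545.4 -45.9  46. ]] [542.80360606 -25.55341745  46.        ]
disc [[646.14045321  -3.93919415  25.        ]] [[646.89219269  -4.21918594  25.        ]]
```

The job's carriage is the white and orange one in the lane, with its disc at top (328,226) and plate at (336,264). The other white and orange one, at top (392–404,172), is smaller and outside the lane. The pink, purple and turquoise ones are excluded by colour. The enlarged crops confirm this.

Measurements:
- **Cell:** origin is about (622.5, -9.1), yaw 11.5°. The predicted tail end matches the measured one within 1 mm.
- **Carriage:** it sits at cell x ≈ 24.5, so it has about 63 mm to travel.

Plan: set the opening to 43 mm, so the fingers are at cell y = 58 and y = 0, and press at x = -112.

Emit:
arm_command(
  plan=[
    [0.043,0,0,0,0,0,1.95],
    [0.043,0.03,-0.033,0,0,0,0],
    [0.043,0.03,-0.033,0,0,0,0],
    [0.043,0.03,-0.033,0,0,0,0],
    [0.043,0.03,-0.033,0,0,0,0],
    [0.043,0.03,-0.033,0,0,0,0],
    [0.043,0.03,-0.033,0,0,0,0],
    [0.043,0.03,-0.033,0,0,0,0],
  ],
)

```text
clock: 0.9
tool_pos: [305.6, -337.7, 233.3]
ee_rot: [0.995, 0.1, -0.0, -0.0]
contact_force: [0.4, -0.5, 0.6]
finger_gap: 43.8
```

Emit:
arm_command(
  plan=[
    [0.043,0.03,-0.033,0,0,0,0],
    [0.043,0.03,-0.033,0,0,0,0],
    [0.043,0.03,-0.033,0,0,0,0],
    [0.043,0.03,-0.033,0,0,0,0],
    [0.043,0.03,-0.033,0,0,0,0],
    [0.043,0.03,-0.033,0,0,0,0],
    [0.043,0.03,-0.033,0,0,0,0],
    [0.043,0,0,0,0,0,0],
  ],
)

```text
clock: 1.7
tool_pos: [466.5, -67.1, 233.4]
ee_rot: [0.995, 0.104, 0.001, -0.001]
contact_force: [-0.9, -0.2, -0.2]
finger_gap: 42.9
```

```bash
cat > st.py <<'E'
from h import *
from scipy.spatial.transform import Rotation as R
def st():
    s=bot.state();r=R.from_quat(s['ee_rot']);M=r.as_matrix();t=s['tool_pos']
    a=np.radians(11.5);d=t[:2]-[622.5,-9.1]
    print("t",round(s['clock'],2),"tcp",t.round(1),"cell",(d@[np.cos(a),np.sin(a)]).round(1),(d@[-np.sin(a),np.cos(a)]).round(1),"tipz",(t+11*M[:,2])[2].round(1),"yaw",np.degrees(np.arctan2(M[1,0],M[0,0])).round(2),"tilt",M[:2,2].round(3),"F",s['contact_force'].round(1),"gap",round(s['finger_gap'],1),"q",s['joint_positions'].round(2))
if __name__=="__main__": st()
E
python3 st.py
```

```text
t 1.7 tcp [466.5 -67.1 233.4] cell -164.4 -25.7 tipz 222.4 yaw 11.89 tilt [0.001 0.001] F [-0.9 -0.2 -0.2] gap 42.9 q [-0.38  0.32  1.81  0.    1.01  0.98]
```

Emit:
arm_command(
  plan=[
    [0.043,0.026,-0.027,0,0,0,0.4],
    [0.043,0.026,-0.027,0,0,0,0],
    [0.043,0,0,0.04,0,0,0],
    [0.043,0,0,0.04,0,0,0],
    [0.043,0,0,0.03,0,0,0],
    [0.043,0,0,0,0,0,0],
    [0.043,0,0,0,0,0,0],
  ],
)

```text
clock: 2.4
tool_pos: [505.0, -8.8, 123.5]
ee_rot: [0.995, 0.096, -0.001, -0.0]
contact_force: [0.5, -0.6, 0.4]
finger_gap: 43.5
```

```bash
python3 st.py; python3 -c "
from h import *
p,d=bot.grab_frame('side');p=p[140:330,220:440,::-1];cv2.imwrite('pics/s1.png',cv2.resize(p,None,fx=3,fy=3,interpolation=cv2.INTER_CUBIC))"
```

```text
t 2.4 tcp [505.   -8.8 123.5] cell -115.1 23.7 tipz 112.5 yaw 11.06 tilt [-0.001  0.   ] F [ 0.5 -0.6  0.4] gap 43.5 q [-0.24  0.54  1.83 -0.    0.77  1.14]
```

View pics/s1.png

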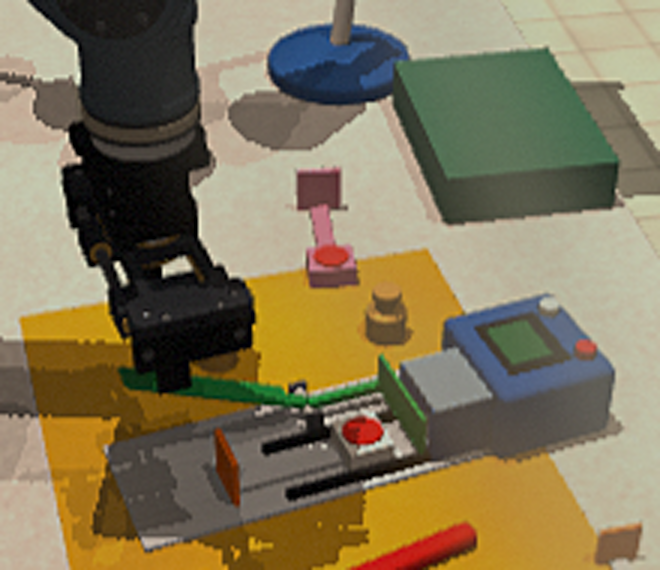

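Emit:
arm_command(
  plan=[
    [0.043,0.003,-0.0055,0,0,0,-0.4],
    [0.043,0,0,0.015,0,0,0],
    [0.043,0,0,0.015,0,0,0],
    [0.043,0,0,0.01,0,0,0],
    [0.043,0,0,0.01,0,0,0],
    [0.043,0,0,0.01,0,0,0],
    [0.043,0,0,0,0,0,0],
  ],
)

```text
clock: 3.15
tool_pos: [507.3, -2.2, 62.8]
ee_rot: [0.995, 0.1, -0.0, -0.0]
contact_force: [0.9, 0.1, 1.3]
finger_gap: 43.4
```

```bash
python3 st.py; python3 -c "
from h import *
p,d=bot.grab_frame('side');p=p[180:330,220:440,::-1];cv2.imwrite('pics/s2.png',cv2.resize(p,None,fx=3.5,fy=3.5,interpolation=cv2.INTER_CUBIC))"
```

```text
t 3.15 tcp [507.3  -2.2  62.8] cell -111.5 29.7 tipz 51.8 yaw 11.49 tilt [-0.  0.] F [0.9 0.1 1.3] gap 43.4 q [-0.23  0.65  1.86  0.    0.63  1.15]
```

View pics/s2.png

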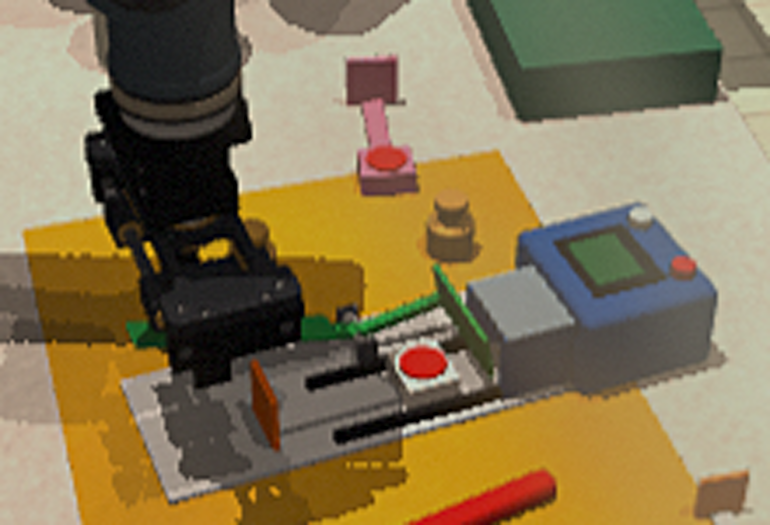

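The tail (left, about (150,330)) is going down and the shutter is rising. The finger is behind the plate and clear of it, so I keep pressing.

Emit:
arm_command(
  plan=[
    [0.043,0,0,0.01,0,0,0],
    [0.043,0,0,0.01,0,0,0],
    [0.043,0,0,0.008,0,0,0],
    [0.043,0,0,0.004,0,0,0],
    [0.043,0,0,0,0,0,0],
    [0.043,0,0,0,0,0,0],
  ],
)

```text
clock: 3.8
tool_pos: [506.6, -2.1, 31.3]
ee_rot: [0.995, 0.1, -0.001, -0.0]
contact_force: [-1.1, -1.0, 2.7]
finger_gap: 42.9
```

```bash
python3 st.py
```

```text
t 3.8 tcp [506.6  -2.1  31.3] cell -112.1 30.0 tipz 20.3 yaw 11.5 tilt [-0.001  0.   ] F [-1.1 -1.   2.7] gap 42.9 q [-0.23  0.71  1.87  0.    0.56  1.14]
```

Emit:
arm_command(
  plan=[
    [0.043,0,0,0.002,0,0,0],
    [0.043,0,0,0.001,0,0,0],
    [0.043,0,0,0,0,0,0],
    [0.043,0,0,0,0,0,0],
  ],
)

```text
clock: 4.2
tool_pos: [507.0, -2.1, 29.1]
ee_rot: [0.995, 0.1, 0.0, -0.0]
contact_force: [-2.4, 0.7, 5.7]
finger_gap: 42.9
```

```bash
python3 st.py
```

```text
t 4.2 tcp [507.   -2.1  29.1] cell -111.8 29.9 tipz 18.1 yaw 11.51 tilt [0. 0.] F [-2.4  0.7  5.7] gap 42.9 q [-0.22  0.72  1.87  0.    0.55  1.14]
```

Emit:
arm_command(
  plan=[
    [0.043,0,0,0.0015,0,0,0],
    [0.043,0,0,0,0,0,0],
    [0.043,0,0,0,0,0,0],
  ],
)

```text
clock: 4.5
tool_pos: [507.0, -2.1, 28.4]
ee_rot: [0.995, 0.1, 0.0, 0.0]
contact_force: [-3.0, -1.3, 13.0]
finger_gap: 43.1
```

```bash
python3 st.py; python3 -c "
from h import *
p,d=bot.grab_frame('side');p=p[180:330,220:440,::-1];cv2.imwrite('pics/s3.png',cv2.resize(p,None,fx=3.5,fy=3.5,interpolation=cv2.INTER_CUBIC))"
```

```text
t 4.5 tcp [507.   -2.1  28.4] cell -111.8 29.9 tipz 17.4 yaw 11.51 tilt [0. 0.] F [-3.  -1.3 13. ] gap 43.1 q [-0.22  0.72  1.87  0.    0.55  1.14]
```

View pics/s3.png

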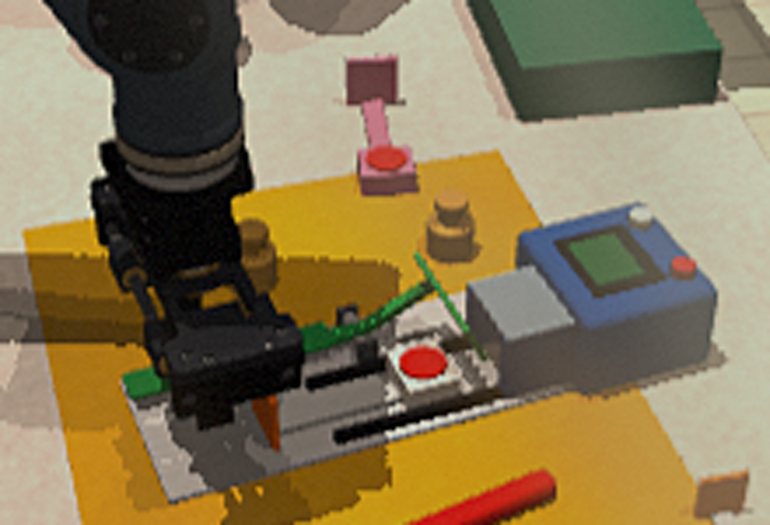

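The flap is fully open: force rose from 6 to 13 N against the stop, and the shutter is tilted up at (418–485, 258–355). Next I slide forward, pressing slightly deeper as I go.

Emit:
arm_command(
  plan=[
    [0.043,0.005,0,0,0,0,0],
    [0.043,0.005,0,0.0005,0,0,0],
    [0.043,0.005,0,0,0,0,0],
    [0.043,0.005,0,0.0005,0,0,0],
    [0.043,0.005,0,0,0,0,0],
    [0.043,0.005,0,0.0005,0,0,0],
    [0.043,0.005,0,0,0,0,0],
  ],
)

```text
clock: 5.25
tool_pos: [527.5, 5.3, 27.1]
ee_rot: [0.995, 0.103, -0.015, -0.002]
contact_force: [-24.2, -8.6, 35.9]
finger_gap: 43.0
```

```bash
python3 st.py; python3 -c "
from h import *
p,d=bot.grab_frame('side');p=p[180:330,220:440,::-1];cv2.imwrite('pics/s4.png',cv2.resize(p,None,fx=3.5,fy=3.5,interpolation=cv2.INTER_CUBIC))"
```

```text
t 5.25 tcp [527.5   5.3  27.1] cell -90.2 33.1 tipz 16.1 yaw 11.87 tilt [-0.03   0.001] F [-24.2  -8.6  35.9] gap 43.0 q [-0.2   0.74  1.8  -0.01  0.63  1.17]
```

View pics/s4.png

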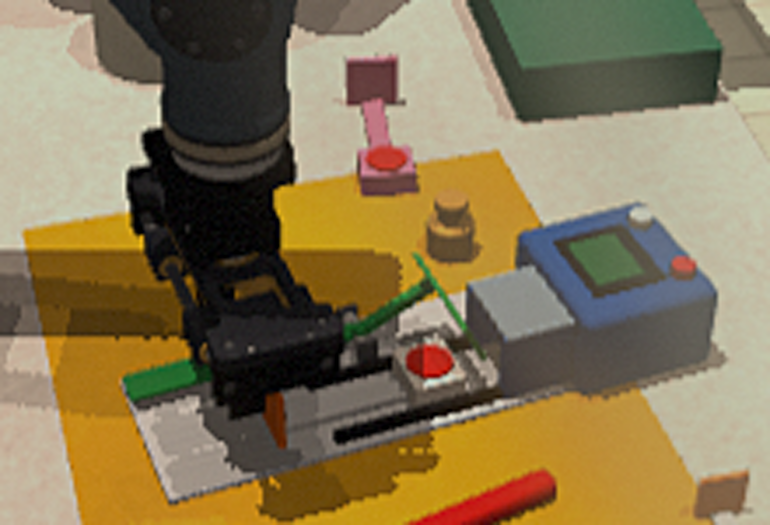

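Emit:
arm_command(
  plan=[
    [0.043,0,0,-0.001,0,0,0],
    [0.043,0,0,-0.001,0,0,0],
    [0.043,0,0,0,0,0,0],
    [0.043,0,0,0,0,0,0],
  ],
)

```text
clock: 5.7
tool_pos: [533.7, 5.8, 28.4]
ee_rot: [0.995, 0.101, -0.008, -0.002]
contact_force: [-12.8, -2.1, 19.8]
finger_gap: 42.9
```

```bash
python3 st.py
```

```text
t 5.7 tcp [533.7   5.8  28.4] cell -84.0 32.3 tipz 17.4 yaw 11.63 tilt [-0.016  0.002] F [-12.8  -2.1  19.8] gap 42.9 q [-0.2   0.74  1.79 -0.    0.63  1.17]
```

Emit:
arm_command(
  plan=[
    [0.043,0,0.001,-0.001,0,0,0],
    [0.043,0.004,0.001,0,0,0,0],
    [0.043,0.004,0,0,0,0,0],
    [0.043,0.004,0,0,0,0,0],
    [0.043,0.004,0,0,0,0,0],
    [0.043,0,0,0,0,0,0],
  ],
)

```text
clock: 6.3
tool_pos: [553.9, 6.5, 29.0]
ee_rot: [0.995, 0.101, -0.004, -0.001]
contact_force: [-8.2, -0.6, 10.9]
finger_gap: 43.1
```

```bash
python3 st.py
```

```text
t 6.3 tcp [553.9   6.5  29. ] cell -64.1 29.0 tipz 18.0 yaw 11.58 tilt [-0.008  0.001] F [-8.2 -0.6 10.9] gap 43.1 q [-0.19  0.75  1.75 -0.    0.65  1.18]
```

Emit:
arm_command(
  plan=[
    [0.043,0.004,0,0,0,0,0],
    [0.043,0.004,0,0.0005,0,0,0],
    [0.043,0.004,0,0,0,0,0],
    [0.043,0.004,0,0.0005,0,0,0],
    [0.043,0,0,0,0,0,0],
  ],
)

```text
clock: 6.8
tool_pos: [558.0, 7.9, 28.6]
ee_rot: [0.995, 0.102, -0.016, -0.001]
contact_force: [-28.4, -15.1, 31.9]
finger_gap: 42.4
```

```bash
python3 st.py; python3 -c "
from h import *
p,d=bot.grab_frame('side');p=p[180:330,220:440,::-1];cv2.imwrite('pics/s5.png',cv2.resize(p,None,fx=3.5,fy=3.5,interpolation=cv2.INTER_CUBIC))"
```

```text
t 6.8 tcp [558.    7.9  28.6] cell -59.8 29.5 tipz 17.7 yaw 11.7 tilt [-0.033 -0.001] F [-28.4 -15.1  31.9] gap 42.4 q [-0.18  0.76  1.72 -0.01  0.7   1.19]
```

View pics/s5.png

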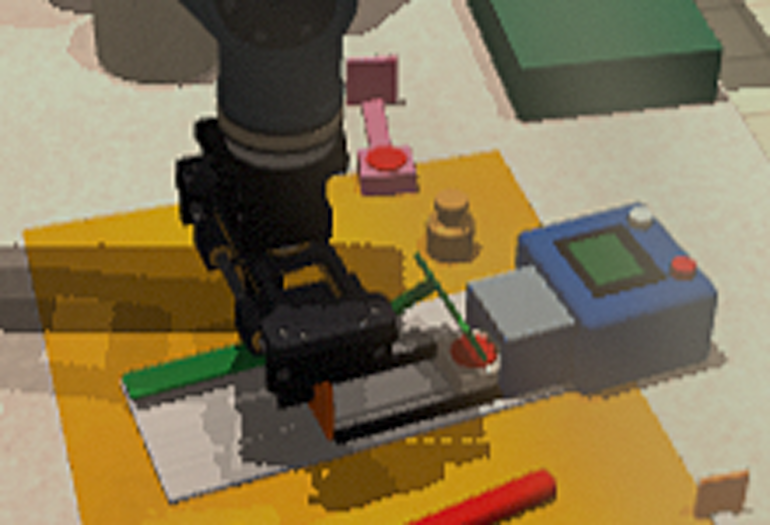

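Emit:
arm_command(
  plan=[
    [0.043,0,0,-0.001,0,0,0],
    [0.043,0,0,0,0,0,0],
    [0.043,0,0,0,0,0,0],
  ],
)

```text
clock: 7.15
tool_pos: [568.7, 9.4, 29.1]
ee_rot: [0.995, 0.1, -0.004, -0.001]
contact_force: [-8.6, -1.7, 11.7]
finger_gap: 42.9
```

```bash
python3 st.py
```

```text
t 7.15 tcp [568.7   9.4  29.1] cell -49.0 28.8 tipz 18.1 yaw 11.53 tilt [-0.009  0.001] F [-8.6 -1.7 11.7] gap 42.9 q [-0.18  0.76  1.71 -0.    0.68  1.19]
```

Emit:
arm_command(
  plan=[
    [0.043,0.003,0,0,0,0,0],
    [0.043,0.003,0,0,0,0,0],
    [0.043,0.003,0,0,0,0,0],
    [0.043,0,0,0,0,0,0],
  ],
)

```text
clock: 7.55
tool_pos: [578.2, 11.3, 29.2]
ee_rot: [0.995, 0.101, -0.004, -0.001]
contact_force: [-8.4, -1.5, 11.9]
finger_gap: 43.1
```

```bash
python3 st.py
```

```text
t 7.55 tcp [578.2  11.3  29.2] cell -39.3 28.8 tipz 18.2 yaw 11.58 tilt [-0.008  0.001] F [-8.4 -1.5 11.9] gap 43.1 q [-0.17  0.77  1.68 -0.    0.7   1.2 ]
```

Emit:
arm_command(
  plan=[
    [0.043,0.002,0,0.0005,0,0,0],
    [0.043,0.002,0,0,0,0,0],
    [0.043,0.002,0,0,0,0,0],
    [0.043,0,0,0,0,0,0],
  ],
)

```text
clock: 7.95
tool_pos: [581.6, 12.2, 29.0]
ee_rot: [0.995, 0.101, -0.007, -0.001]
contact_force: [-13.1, -3.6, 17.4]
finger_gap: 43.1
```

```bash
python3 st.py; python3 -c "
from h import *
p,d=bot.grab_frame('side');p=p[180:330,220:440,::-1];cv2.imwrite('pics/s6.png',cv2.resize(p,None,fx=3.5,fy=3.5,interpolation=cv2.INTER_CUBIC))"
```

```text
t 7.95 tcp [581.6  12.2  29. ] cell -35.8 29.0 tipz 18.0 yaw 11.65 tilt [-0.014  0.   ] F [-13.1  -3.6  17.4] gap 43.1 q [-0.17  0.77  1.67 -0.    0.72  1.2 ]
```

View pics/s6.png

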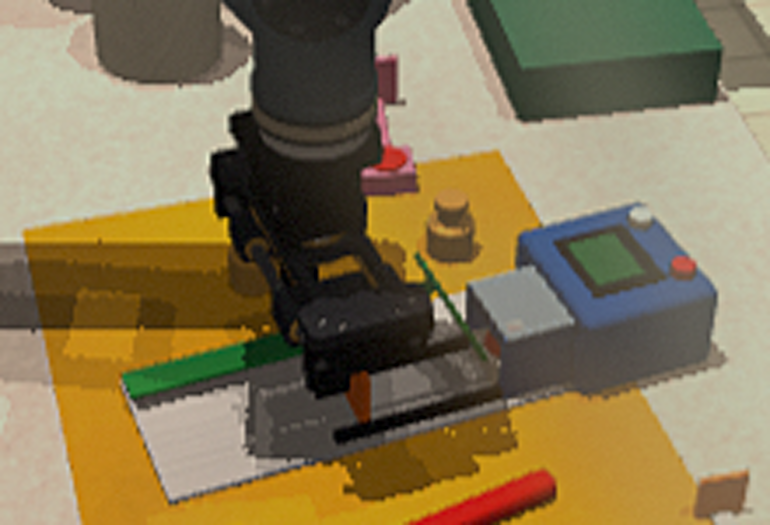

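The block is going into the cell and the flap is still open, with about 6 mm left.

Emit:
arm_command(
  plan=[
    [0.043,0.002,0,0,0,0,0],
    [0.043,0.002,0,0,0,0,0],
    [0.043,0,0,-0.0003,0,0,0],
    [0.043,0,0,0,0,0,0],
  ],
)

```text
clock: 8.4
tool_pos: [586.4, 13.2, 29.1]
ee_rot: [0.995, 0.101, -0.006, -0.001]
contact_force: [-9.9, -3.2, 15.3]
finger_gap: 43.1
```

```bash
python3 st.py
```

```text
t 8.4 tcp [586.4  13.2  29.1] cell -30.9 29.0 tipz 18.1 yaw 11.61 tilt [-0.012  0.   ] F [-9.9 -3.2 15.3] gap 43.1 q [-0.17  0.77  1.66 -0.    0.72  1.2 ]
```

Emit:
arm_command(
  plan=[
    [0.043,0.002,0,0,0,0,0],
    [0.043,0.001,0,0,0,0,0],
    [0.043,0,0,0,0,0,0],
    [0.043,0,0,0,0,0,0],
  ],
)

```text
clock: 8.8
tool_pos: [587.9, 13.5, 29.1]
ee_rot: [0.995, 0.101, -0.007, -0.001]
contact_force: [-12.4, -4.7, 16.7]
finger_gap: 43.2
```

```bash
python3 st.py; python3 -c "
from h import *
p,d=bot.grab_frame('side');cv2.imwrite('pics/s7.png',cv2.resize(p[220:330,290:400,::-1],None,fx=5,fy=5,interpolation=cv2.INTER_CUBIC))
p,d=bot.grab_frame('top');cv2.imwrite('pics/t7.png',cv2.resize(p[145:305,270:420,::-1],None,fx=3.7,fy=3.7,interpolation=cv2.INTER_CUBIC))"
```

```text
t 8.8 tcp [587.9  13.5  29.1] cell -29.4 29.0 tipz 18.1 yaw 11.6 tilt [-0.015  0.   ] F [-12.4  -4.7  16.7] gap 43.2 q [-0.17  0.78  1.65 -0.    0.73  1.2 ]
```

View pics/s7.png

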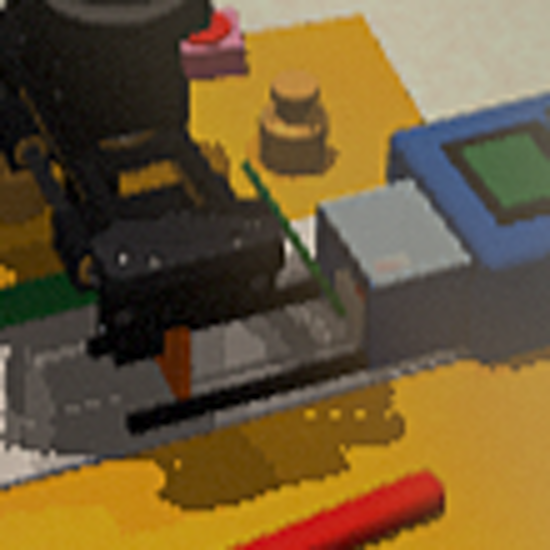

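View pics/t7.png

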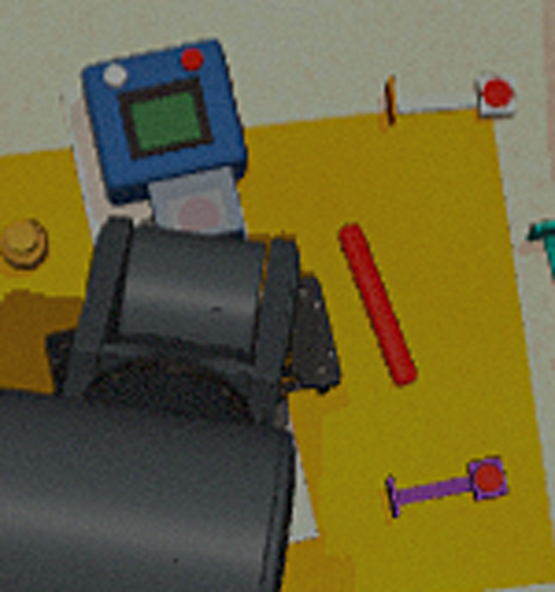

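```bash
python3 - <<'E'
from h import *
P=plane("top",[(324.05,202.3),(328,226.5)],25)[:,:2]-[622.5,-9.1]
a=np.radians(11.5);print(P@np.array([[np.cos(a),-np.sin(a)],[np.sin(a),np.cos(a)]]))
E
```

```text
[[90.93309243 -3.78881999]
 [24.19476333  0.34405282]]
```

Emit:
arm_command(
  plan=[
    [0.043,0.002,0,0,0,0,0],
    [0.043,0.002,0,0,0,0,0],
    [0.043,0,0,0,0,0,0],
    [0.043,0,0,0,0,0,0],
  ],
)

```text
clock: 9.3
tool_pos: [587.9, 13.6, 29.1]
ee_rot: [0.995, 0.101, -0.012, -0.001]
contact_force: [-21.3, -7.8, 22.7]
finger_gap: 43.1
```

```bash
python3 st.py
```

```text
t 9.3 tcp [587.9  13.6  29.1] cell -29.4 29.1 tipz 18.1 yaw 11.59 tilt [-0.023 -0.   ] F [-21.3  -7.8  22.7] gap 43.1 q [-0.16  0.78  1.65 -0.01  0.74  1.21]
```

Emit:
arm_command(
  plan=[
    [0.043,0,0,-0.0005,0,0,0],
    [0.043,0.001,0,0,0,0,0],
    [0.043,0,0,0,0,0,0],
    [0.043,0,0,0,0,0,0],
  ],
)

```text
clock: 9.7
tool_pos: [587.9, 13.6, 29.1]
ee_rot: [0.995, 0.101, -0.013, -0.001]
contact_force: [-20.6, -8.7, 20.2]
finger_gap: 43.1
```

```bash
python3 st.py
```

```text
t 9.7 tcp [587.9  13.6  29.1] cell -29.3 29.1 tipz 18.2 yaw 11.59 tilt [-0.025 -0.   ] F [-20.6  -8.7  20.2] gap 43.1 q [-0.16  0.78  1.64 -0.01  0.74  1.21]
```

The position hasn't changed under a rising push (about 22 N forward, 20 N down), the finger front is at x = -19.9 and the disc is inside the cell, so the carriage is home. I back off the plate with the tail still held, then let it rise.

Emit:
arm_command(
  plan=[
    [0.043,-0.005,0,0,0,0,0],
    [0.043,-0.005,0,0,0,0,0],
    [0.043,-0.005,0,0,0,0,0],
    [0.043,-0.005,0,0,0,0,0],
    [0.043,-0.004,0,0,0,0,0],
    [0.043,0,0,0,0,0,0],
  ],
)

```text
clock: 10.3
tool_pos: [580.2, 9.5, 30.6]
ee_rot: [0.995, 0.1, 0.005, 0.001]
contact_force: [2.9, 1.8, 6.0]
finger_gap: 43.0
```

```bash
python3 st.py; python3 -c "
from h import *
p,d=bot.grab_frame('side');cv2.imwrite('pics/s8.png',cv2.resize(p[220:330,290:400,::-1],None,fx=5,fy=5,interpolation=cv2.INTER_CUBIC))"
```

```text
t 10.3 tcp [580.2   9.5  30.6] cell -37.7 26.7 tipz 19.6 yaw 11.42 tilt [ 0.01  -0.001] F [2.9 1.8 6. ] gap 43.0 q [-0.18  0.76  1.69  0.    0.68  1.19]
```

View pics/s8.png

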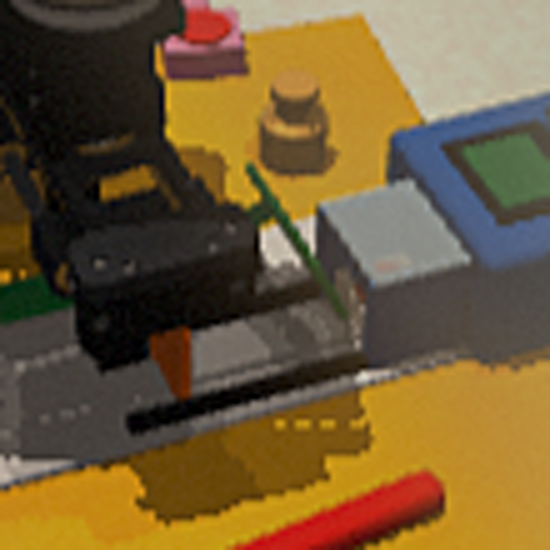

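Emit:
arm_command(
  plan=[
    [0.043,0,0,-0.004,0,0,0],
    [0.043,0,0,-0.004,0,0,0],
    [0.043,0,0,-0.005,0,0,0],
    [0.043,0,0,-0.005,0,0,0],
    [0.043,0,0,-0.01,0,0,0],
    [0.043,0,0,-0.02,0,0,0],
    [0.043,0,0,-0.03,0,0,0],
    [0.043,0,0,-0.04,0,0,0],
  ],
)

```text
clock: 11.15
tool_pos: [572.0, 10.2, 145.6]
ee_rot: [0.995, 0.1, -0.005, -0.001]
contact_force: [0.5, 0.1, -0.6]
finger_gap: 43.0
```

Emit:
arm_command(
  plan=[
    [0.043,-0.02,0,-0.03,0,0,0],
    [0.043,-0.03,0.03,-0.02,0,0,0],
    [0.043,-0.03,0.04,0,0,0,0],
    [0.043,-0.02,0.045,0,0,0,0],
    [0.043,-0.02,0.045,0,0,0,0],
    [0.043,-0.02,0.045,0,0,0,0],
    [0.043,0,0.045,0,0,0,0],
    [0.043,0,0.045,0,0,0,0],
  ],
)

```text
clock: 11.95
tool_pos: [495.0, -307.5, 196.2]
ee_rot: [0.995, 0.1, -0.002, -0.002]
contact_force: [1.4, -0.7, -0.4]
finger_gap: 42.9
```

```bash
python3 st.py; python3 -c "
from h import *
p,d=bot.grab_frame('side');cv2.imwrite('pics/s9.png',cv2.resize(p[190:340,240:440,::-1],None,fx=4,fy=4,interpolation=cv2.INTER_CUBIC))
p,d=bot.grab_frame('top');cv2.imwrite('pics/t9.png',cv2.resize(p[145:305,270:420,::-1],None,fx=3.7,fy=3.7,interpolation=cv2.INTER_CUBIC))"
```

```text
t 11.95 tcp [ 495.  -307.5  196.2] cell -184.5 -267.0 tipz 185.2 yaw 11.46 tilt [-0.005  0.004] F [ 1.4 -0.7 -0.4] gap 42.9 q [-0.75  0.52  1.57 -0.    1.05  0.62]
```

View pics/s9.png

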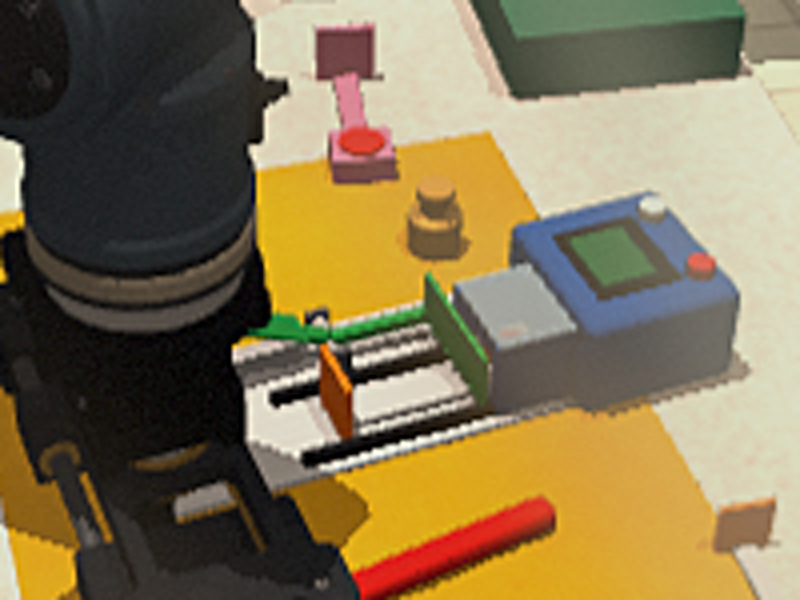

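View pics/t9.png

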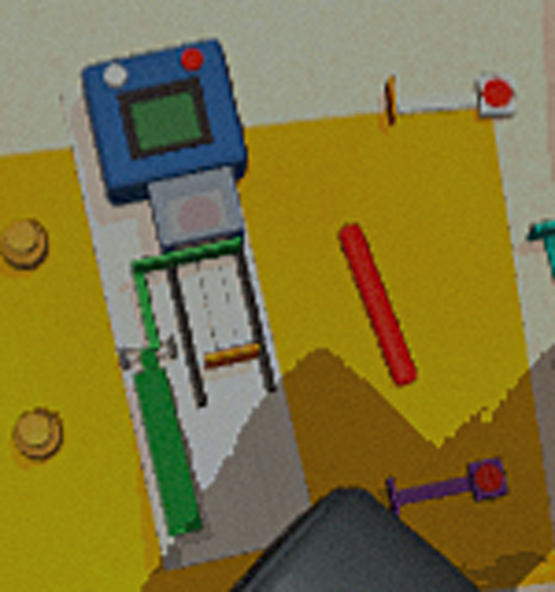

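```bash
python3 - <<'E'
from h import *
p,d=bot.grab_frame('top');hsv=cv2.cvtColor(p,cv2.COLOR_RGB2HSV).astype(int)
q=np.load("pics/top0.npz")['p'];h0=cv2.cvtColor(q,cv2.COLOR_RGB2HSV).astype(int)
a=np.radians(11.5);M=np.array([[np.cos(a),-np.sin(a)],[np.sin(a),np.cos(a)]])
for h,(y0,y1) in ((h0,(257,272)),(hsv,(233,248))):
    m=(h[:,:,0]>5)&(h[:,:,0]<24)&(h[:,:,1]>130)
    v,u=np.where(m[y0:y1,324:346]);v+=y0;u+=324
    print(len(u),(plane("top",[(u.mean(),v.mean())],44)[:,:2]-[622.5,-9.1])@M)
for n,uv in (("top",(270+197/3.7,145+211/3.7)),("side",(240+513/4,190+330/4))):
    print(n,(plane(n,[uv],25)[:,:2]-[622.5,-9.1])@M)
E
```

```text
50 [[-82.42104761   1.15441452]]
57 [[-18.65288385  -2.89251634]]
top [[92.13546729 -1.8425426 ]]
side [[97.42126852 10.02620606]]
```

```bash
python3 -c "
from workcell import bot
print(bot.finish_job())"
```

```text
the job is handed in; nothing more can be done
None
```

The carriage is loaded in the blue cell with the flap closed behind it, and the job is handed in at about 12 s of the 48 s allowed.

**What I did:** One fingertip pressed the tail down to its stop and kept it down while the other finger pushed the orange plate about 63 mm. I backed off the plate, let the tail rise and moved the arm clear.

**Home position:**
- The finger stopped at cell x ≈ -20 mm and did not move when I pushed harder.
- In the last top picture the plate had moved 63.8 mm. That puts the carriage at x ≈ 88 mm, against 87.5 mm for home.

**Flap, arm and surroundings:** The flap looked the same as when closed at the start, and the arm was touching nothing. The nearby objects still in view looked unmoved; the rest I did not check.

**Rough spots and disagreements:**
- The fingertip stuck twice on the tail from friction, at up to about 46 N total force. I eased the downward press slightly to free it, and the flap stayed open in the pictures I took during the push.
- Sighting the red disc through the cell's clear top gave x ≈ 91–92 mm from the top camera. The side camera gave 97 mm and 10 mm to the left, but it saw only part of the disc. I trusted the plate measurement and the contact instead.

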